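# Sort the finished painted pebbles into the stall trays

## Task

Sort the five loose painted pebbles into the three stall trays: each goes into the tray whose glued sample pebble shows the same kind (chicks with the chick, ladybirds with the ladybird, toadstools with the toadstool, whatever their colour), one to a compartment, lying flat on the felt and right way up. Set them down gently, for the paint chips if they are dropped, and leave the trays, the tape and the brush where they are.

Things in the scene. Friction and masses are not known exactly. Their poses are not given: they have to be found in the camera images.
- chick_white: Loose painted pebble, a white chick: white, two eyes and a small orange beak; 31 (x) x 40 (y) x 20 (z) mm. Origin at the centre of its underside, z up; its own y runs along its long side, its own x across its short side (grip it across x). Rests flat on its underside; rounded sides, widest at about half height; weighs 10 to 60 g.
- chick_lilac: Loose painted pebble, a lilac chick: lilac, two eyes and a small orange beak; 33 (x) x 42 (y) x 19 (z) mm. Origin at the centre of its underside, z up; its own y runs along its long side, its own x across its short side (grip it across x). Rests flat on its underside; rounded sides, widest at about half height; weighs 10 to 60 g.
- ladybird_pink: Loose painted pebble, a pink ladybird: pink with black spots and a black head; 25 (x) x 34 (y) x 15 (z) mm. Origin at the centre of its underside, z up; its own y runs along its long side, its own x across its short side (grip it across x). Rests flat on its underside; rounded sides, widest at about half height; weighs 10 to 60 g.
- ladybird_yellow: Loose painted pebble, a yellow ladybird: yellow with black spots and a black head; 27 (x) x 34 (y) x 16 (z) mm. Origin at the centre of its underside, z up; its own y runs along its long side, its own x across its short side (grip it across x). Rests flat on its underside; rounded sides, widest at about half height; weighs 10 to 60 g.
- toadstool: Loose painted pebble, a red toadstool cap with white dots; 35 (x) x 41 (y) x 19 (z) mm. Origin at the centre of its underside, z up; its own y runs along its long side, its own x across its short side (grip it across x). Rests flat on its underside; rounded sides, widest at about half height; weighs 10 to 60 g.
- tray_chick: Loose pale wood tray, grey felt floor, 200 (x) x 62 (y) x 10 (z) mm, 0.35 kg; three compartments in a row along x, each 60 (x) x 52 (y) mm inside, 4 mm deep, 5 mm laths between. Origin: centre of its underside; felt at z = 6 mm, rim z = 10 mm. Compartment centres x = -65, 0 (both empty) and +65 mm (left end; glued sample, <= 20 mm high: blue chick).
- tray_ladybird: Loose pale wood tray, grey felt floor, 200 (x) x 62 (y) x 10 (z) mm, 0.35 kg; three compartments in a row along x, each 60 (x) x 52 (y) mm inside, 4 mm deep, 5 mm laths between. Origin: centre of its underside; felt at z = 6 mm, rim z = 10 mm. Compartment centres x = -65, 0 (both empty) and +65 mm (left end; glued sample, <= 20 mm high: pink ladybird).
- tray_toadstool: Loose pale wood tray, grey felt floor, 200 (x) x 62 (y) x 10 (z) mm, 0.35 kg; three compartments in a row along x, each 60 (x) x 52 (y) mm inside, 4 mm deep, 5 mm laths between. Origin: centre of its underside; felt at z = 6 mm, rim z = 10 mm. Compartment centres x = -65, 0 (both empty) and +65 mm (left end; glued sample, <= 20 mm high: red white-dotted toadstool).
- masking_tape: Bystander: a loose roll of pale masking tape lying flat, 98 mm across, 25 mm high. Origin at the centre of its underside.
- brush: Bystander: a loose artist's brush with a pale handle lying flat, 16 (x) x 187 (y) x 14 (z) mm. Origin at the centre of its underside, its length along its own y.
Mind the look-alikes: they are no part of the job. What is shaped like the toadstool but purple is not meant.

How it is judged:
By the outcome, as a careful person would: the job done as asked, in the order asked, and still so for the second after the job is handed in, with the robot touching nothing.
It also fails if it takes over 96 s, if anything falls off the work surface, if the arm or the gripper's body presses on something with over 40 N, if the wrist force passes 120 N, or if a joint passes its speed limit or range.

## Robot

A 6-joint arm with a two-finger parallel gripper is mounted at the origin on the work surface; the furniture and walls round the work are solid. World frame = base frame: x ahead of the robot, y to its left, z up, the work surface at z = 0. Lengths are in mm, angles in rad, forces in N, time in s.
With the tool pointing down it reaches from about 425 to 925 mm from the base axis. Payload 12.5 kg.
Tool frame: the origin (TCP) lies midway between the tips of the shut fingers; the grasp point (between the pads) lies 19 mm behind it; z points along the fingers, y is the direction in which the jaws open and shut (so a half turn about z gives the same grasp; the last joint's range is limited). The gripper opens to 85 mm and grips with 20 to 120 N. Pads are 22 mm wide; open, the fingers measure 114 mm over their backs; the gripper's body (76 mm by 85 mm) begins 54 mm behind the grasp point. The pads swing forward as they close: fully open they stand 13 mm farther back than shut.
Start: joints at [-1.262, 0.491, 1.559, -0, 1.092, -0.106], TCP at [251.903, -572.005, 231.327] pointing down, gripper open.
Joint ranges: [-3.1, 3.1], [-0.84, 2.19], [0.05, 2.79], [-1.13, 4.28], [0.06, 2.93], [-2.69, 2.69]. Speed limits (rad/s): [2.22, 2.22, 2.79, 3.14, 3.14, 3.14].

## Interface

Orientations are given as a unit quaternion [w, x, y, z].
In Python, from rig import r, snapshot gives the robot as it stands.
- The arm moves only by the tool apply_moves, never from a script. Its argument "motion" is one flat list of numbers, 5 for each row, row after row: the shift along the world's x, y, z in mm, then the turn about the world's z in rad, then the opening, from -1 (shut) to 1 (fully open). In form: [x, y, z, spin, jaw, x, y, z, spin, jaw, ...]. A call has 1 to 10 rows; each row shifts and turns the pose as measured when the row begins; what a row does not reach is not made up. A row lasts 1/8 s, in which the tool goes at most 62.5 mm and 10.7 degrees, less where a joint would pass 70% of its speed; a pose out of reach is approached as far as the arm can. A call is refused whole if a number of a shift passes 62.5 or a number of a turn 0.188, either way. A call with a gripper value outside its range is refused whole. The fingers move at their own pace and stop on an object; "squeeze" is the grip in N (left out, the last holds). Time passes only in rows, so rows that do not move let the fingers close. It gives the time, the measured TCP pose, the force and the opening at its end, in the units of the state.
- r.observe(): the state, without advancing time (a new reading comes with each control period).
- snapshot(name): name is "scene" or "top" or "wrist"; returns a dict with "image" (384x512x3 uint8, blue, green, red), "camera_matrix" (3x3 intrinsics, pixels), "dist" ([k1, k2, p1, p2, k3] as OpenCV has them; the pictures are not rectified), "camera_from_world" (4x4, takes a point from world to camera coordinates); the wrist camera has in their place "mount" (4x4, takes a point from camera to tool coordinates, whose origin is the TCP and whose axes are the flange's). Camera axes: x right, y up, looking along -z (the intrinsics and any distortion apply to the point x, -y, -z); pixel columns grow to the right and rows downward; lengths in mm; the calibration is good to about 2 mm. A picture is of the moment at which its call begins: read the wrist's pose just before it. There is no depth.
- r.hand_in(): hands the job in, once; it reports no verdict.
The state is a dict: "time": time; "joint_positions": joint angles; "dq": joint speeds; "effort": joint torques, N m; "eef_pos": TCP position; "tool_rot": TCP orientation; "wrist_force": force on the tool from outside, world axes, zero at the start; "moment": the same for the moment, N m; "gripper_width": finger opening in mm.
Only numpy, scipy, OpenCV 4.12 (cv2) and the standard library are available. Lean on these libraries where they do the work, as an engineer would, in place of code of your own. Each camera call takes 0.05 s, during which the arm holds its last target. There are 200 camera calls.

## Working session

There is one attempt and no reset: what is moved stays moved. The work goes in short steps, Python scripts to look and compute and a tool call to move; the robot and the scene stay as the last step left them, time stands still between calls to the robot, and variables do not carry over. Pictures are saved under pics/ and viewed, about 12 in all and at most 16, crops included, and the job is handed in when it is done.

Besides the shell and the picture viewer there is one more tool, called after "Call:" as a command line: name --argument value ..., lists and objects as JSON in quotes. apply_moves: Moves the arm, as the interface text tells. Its arguments: {"type":"object","properties":{"motion":{"type":"array","items":{"type":"number"}},"squeeze":{"type":"number"}},"required":["motion"]}

```bash
mkdir -p pics; ls
cat > h.py <<'E'
from rig import r, snapshot
import numpy as np, cv2
from scipy.spatial.transform import Rotation as R
def snap(n,f=None):
    s=r.observe(); d=snapshot(n); 
    if f: cv2.imwrite('pics/'+f,d['image'])
    K=np.array(d['camera_matrix']);dist=np.array(d['dist'],float)
    if n=='wrist':
        q=s['tool_rot']; T=np.eye(4);T[:3,:3]=R.from_quat([q[1],q[2],q[3],q[0]]).as_matrix();T[:3,3]=s['eef_pos']
        W=T@np.array(d['mount'])
    else: W=np.linalg.inv(np.array(d['camera_from_world']))
    return d['image'],K,dist,W
def ray(px,z,K,dist,W):
    p=cv2.undistortPoints(np.array(px,float).reshape(-1,1,2),K,dist).reshape(-1,2)
    v=np.c_[p[:,0],-p[:,1],-np.ones(len(p))]@W[:3,:3].T
    o=W[:3,3]; t=(z-o[2])/v[:,2]
    return o+t[:,None]*v
E
python3 - <<'E'
from h import *
for n in('top','scene'):
    im,K,d,W=snap(n,n+'1.png'); print(n,K.round(1).tolist(),d,W.round(2).tolist())
s=r.observe();print({k:np.round(v,3).tolist() for k,v in s.items()})
E
```

```text
pics
top [[363.8, 0.0, 253.5], [0.0, 363.8, 196.1], [0.0, 0.0, 1.0]] [0.03149438 0.         0.         0.         0.        ] [[0.02, 0.99, -0.12, 457.48], [-1.0, 0.02, -0.0, -25.77], [-0.0, 0.12, 0.99, 903.95], [0.0, 0.0, 0.0, 1.0]]
scene [[423.6, 0.0, 257.7], [0.0, 423.6, 194.2], [0.0, 0.0, 1.0]] [0.02179152 0.         0.         0.         0.        ] [[-0.31, -0.41, 0.86, 1451.42], [0.95, -0.14, 0.27, 267.65], [0.01, 0.9, 0.43, 509.76], [0.0, 0.0, 0.0, 1.0]]
{'time': 0.1, 'joint_positions': [-1.262, 0.492, 1.559, -0.0, 1.092, -0.106], 'dq': [-0.001, -0.001, -0.002, -0.001, -0.001, -0.001], 'effort': [0.003, -61.944, -26.203, -0.0, 0.003, 0.0], 'eef_pos': [251.835, -571.787, 230.758], 'tool_rot': [-0.001, 0.979, 0.206, -0.0], 'wrist_force': [-0.651, 0.245, -0.323], 'moment': [0.004, -0.032, -0.024], 'gripper_width': 85.567}
```

View pics/top1.png

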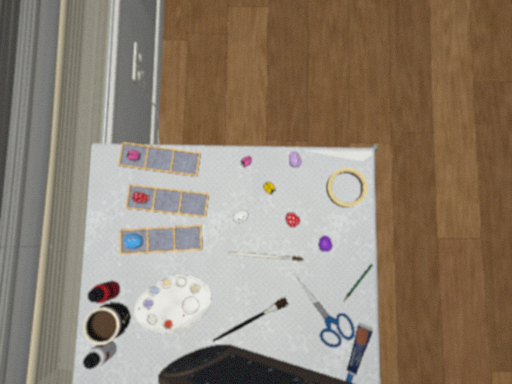

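View pics/scene1.png

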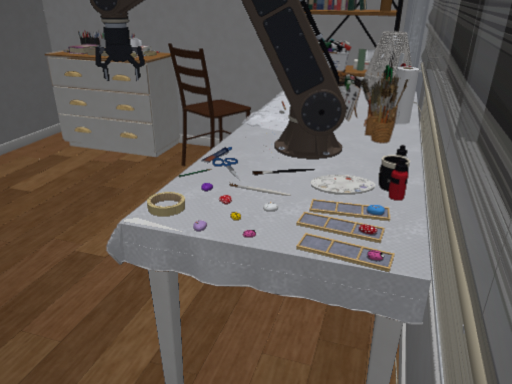

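The top view shows the ladybird, toadstool and chick trays at left around (160,160), (168,200) and (162,239). The pebbles are: pink ladybird (246,161), lilac chick (295,159), yellow ladybird (269,187), white chick (240,216) and red toadstool (292,219). The purple decoy is at (325,243). The tape is at (347,187) and the pale brush at (265,255).

Run:
```python
from h import *
im,K,d,W=snap('top')
hsv=cv2.cvtColor(im,cv2.COLOR_BGR2HSV)
for n,c,z in [('lp',(246,161),8),('cl',(295,159),9),('ly',(269,187),8),('cw',(240,216),10),('ts',(292,219),9),('purple',(325,243),9)]:
    print(n,ray([c],z,K,d,W).round()[0])
for n,cs in [('trL',[(121,143),(200,152),(198,176),(120,167)]),('trT',[(129,186),(208,193),(206,215),(127,209)]),('trC',[(121,229),(202,226),(203,249),(121,252)])]:
    p=ray(cs,10,K,d,W);print(n,p[:,:2].round().tolist(),p.mean(0).round(), np.degrees(np.arctan2(*(p[0]-p[1])[[1,0]])))
im,K,d,W=snap('wrist'); s=r.observe()
print(W.round(2),K,d)
```

```text
lp [652.  -3.   8.]
cl [ 659. -126.    9.]
ly [588. -61.   8.]
cw [514.   9.  10.]
ts [ 509. -119.    9.]
purple [ 452. -199.    9.]
trL [[692.0, 311.0], [673.0, 113.0], [612.0, 116.0], [631.0, 310.0]] [652. 213.  10.] 84.44190782408123
trT [[584.0, 285.0], [570.0, 90.0], [515.0, 93.0], [527.0, 287.0]] [549. 189.  10.] 85.87232267014569
trC [[478.0, 298.0], [488.0, 102.0], [432.0, 97.0], [422.0, 295.0]] [455. 198.  10.] 93.02207992461422
[[ 4.0000e-01  8.7000e-01  2.8000e-01  3.2276e+02]
 [-9.2000e-01  3.8000e-01  1.2000e-01 -5.4001e+02]
 [-0.0000e+00 -3.0000e-01  9.5000e-01  3.7352e+02]
 [ 0.0000e+00  0.0000e+00  0.0000e+00  1.0000e+00]] [[273.56984766   0.         256.11910939]
 [  0.         273.56984766 193.81737116]
 [  0.           0.           1.        ]] [-0.021089  0.        0.        0.        0.      ]
```

Call:
apply_moves --motion '[30,50,2,-0.04,0.4,30,50,2,-0.04,0.4,30,50,2,-0.04,0.4,30,50,2,-0.04,0.4,30,50,2,-0.04,0.4,30,50,2,-0.04,0.4,30,50,2,-0.04,0.4,30,50,2,-0.04,0.4,30,50,2,-0.04,0.4,30,50,2,-0.04,0.4]'

```text
time: 1.45
eef_pos: [556.7, -58.2, 250.5]
tool_rot: [-0.0, 1.0, -0.003, 0.001]
wrist_force: [-0.1, -0.4, 0.6]
gripper_width: 59.4
```

Call:
apply_moves --motion '[30,50,0,0,0.4,30,50,0,0,0.4,20,30,0,0,0.4,0,0,0,0,0.4]'

```text
time: 1.95
eef_pos: [639.6, 80.4, 249.6]
tool_rot: [-0.0, 1.0, -0.001, 0.0]
wrist_force: [0.1, -0.1, -0.2]
gripper_width: 59.7
```

Run:
```python
from h import *
im,K,d,W=snap('wrist','w1.png'); s=r.observe();print(s['time'],s['eef_pos'],s['tool_rot'],s['gripper_width'])
np.savez('w1.npz',im=im,K=K,d=d,W=W)
```

```text
2.0 [639.03112515  79.36951135 249.59229793] [-3.42000424e-04  9.99999481e-01 -9.55311694e-04  8.89436454e-05] 59.39312656442232
```

View pics/w1.png

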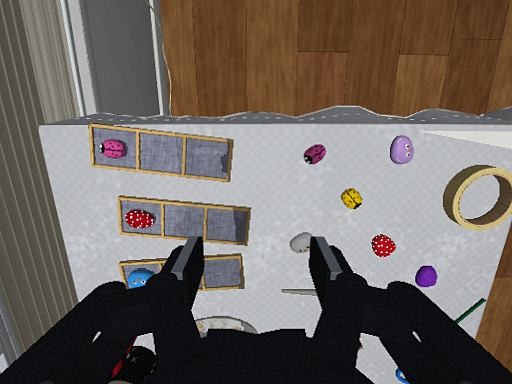

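The wrist view shows all five pebbles. From left, they are pink ladybird (315,154), lilac chick (401,150), yellow ladybird (352,198), red toadstool (383,245) and white chick (302,243), the last partly beside a finger. The ladybird and toadstool trays are fully visible, and the chick tray is partly hidden by a finger.

```bash
cat >> h.py <<'E'
def pebble(im,K,d,W,px,z,rad=26,wht=False):
    """box about px; foreground = saturated or dark (or bright); returns centre, long-axis angle(deg), sizes"""
    hsv=cv2.cvtColor(im,cv2.COLOR_BGR2HSV)
    bg=np.median(im.reshape(-1,3)[hsv.reshape(-1,3)[:,2]>150],0) if not wht else None
    x0,y0=int(px[0])-rad,int(px[1])-rad
    c=im[y0:y0+2*rad,x0:x0+2*rad].astype(int); h=hsv[y0:y0+2*rad,x0:x0+2*rad]
    m=((h[...,1]>45)|(h[...,2]<110)).astype(np.uint8)
    m=cv2.morphologyEx(m,cv2.MORPH_CLOSE,np.ones((3,3),np.uint8))
    cs,_=cv2.findContours(m,cv2.RETR_EXTERNAL,cv2.CHAIN_APPROX_NONE)
    ct=min((c for c in cs if cv2.contourArea(c)>60),key=lambda c:np.hypot(*(cv2.minAreaRect(c)[0]-np.array([rad,rad]))))
    p=ray(ct.reshape(-1,2)+[x0,y0],z,K,d,W)[:,:2].astype(np.float32)
    (cx,cy),(a,b),t=cv2.fitEllipse(p)   # t: angle of first axis b is long, long axis at t+90
    return round(cx),round(cy),round((t+90)%180),round(min(a,b)),round(max(a,b))
E
python3 - <<'E'
from h import *
f=np.load('w1.npz');A=f['im'],f['K'],f['d'],f['W']
for n,c,z in [('lp',(315,154),8),('cl',(401,150),9),('ly',(352,198),8),('ts',(383,245),9),('purple',(426,276),9)]:
    print(n,pebble(*A,c,z))
K,d,W=A[1:]
print('cw',ray([(302,243)],10,K,d,W))
for n,cs in [('trL',[(90,124),(233,138),(230,181),(91,165)]),('trT',[(119,197),(250,208),(247,244),(119,232)])]:
    p=ray(cs,10,K,d,W)[:,:2];print(n,p.round().tolist(),p.mean(0).round(), np.degrees(np.arctan2(*((p[0]-p[1])+(p[3]-p[2]))[[1,0]])))
print(ray([(243,254),(243,290)],10,K,d,W),)
im=A[0]; cv2.imwrite('pics/crop1.png',cv2.resize(im[110:310,80:460],None,fx=2.1,fy=2.1,interpolation=cv2.INTER_CUBIC))
E
```

```text
lp (655, 0, 121, 23, 31)
cl (660, -122, 22, 32, 40)
ly (589, -59, 41, 25, 34)
ts (511, -117, 44, 33, 43)
purple (434, -187, 164, 57, 74)
cw [[516.19283075  10.83783583  10.        ]]
trL [[697.0, 309.0], [677.0, 114.0], [616.0, 120.0], [640.0, 318.0]] [658. 215.] 83.56296657590084
trT [[592.0, 285.0], [574.0, 91.0], [515.0, 96.0], [535.0, 294.0]] [554. 191.] 84.39247861143632
[[497.16663673 102.9105716   10.        ]
 [429.96493833 104.12537313  10.        ]]
```

View pics/crop1.png

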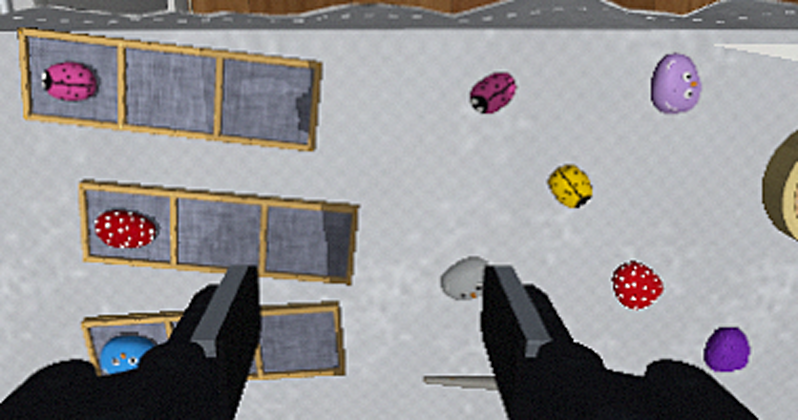

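Call:
apply_moves --motion '[2,-8,-13,0.18,0.4,2,-8,-13,0.18,0.4,2,-8,-13,0.18,0.4,2,-8,-13,0.18,0.4,2,-8,-13,0.18,0.4,2,-8,-13,0.18,0.4,2,-8,-13,0.18,0.4,2,-8,-13,0.18,0.4,0,-8,-13,0.18,0.4,0,-8,-13,0.18,0.4]'

```text
time: 3.25
eef_pos: [649.2, -15.8, 118.3]
tool_rot: [-0.0, 0.604, 0.797, -0.001]
wrist_force: [-0.2, -0.1, -0.3]
gripper_width: 59.9
```

Call:
apply_moves --motion '[0,0,0,0.18,0.4,0,0,0,0.14,0.4,0,0,0,0,0.4]'

```text
time: 3.62
eef_pos: [646.6, -20.5, 117.6]
tool_rot: [-0.001, 0.466, 0.885, -0.001]
wrist_force: [-0.5, 0.9, -0.4]
gripper_width: 59.7
```

```bash
cat >> h.py <<'E'
def st():
    s=r.observe();q=s['tool_rot'];x=R.from_quat([q[1],q[2],q[3],q[0]]).as_matrix()[:,0]
    print('t',round(s['time'],2),'eef',np.round(s['eef_pos'],1),'th',round(float(np.arctan2(x[1],x[0])),3),'deg',round(float(np.degrees(np.arctan2(x[1],x[0]))),1),'j6',round(s['joint_positions'][5],2),'w',round(s['gripper_width'],1),'F',np.round(s['wrist_force'],1))
E
python3 - <<'E'
from h import *
im,K,d,W=snap('wrist','w2.png');st()
E
```

```text
t 3.67 eef [646.8 -20.4 117.7] th 2.169 deg 124.3 j6 -0.73 w 60.1 F [ 0.4 -1.1  0.7]
```

View pics/w2.png

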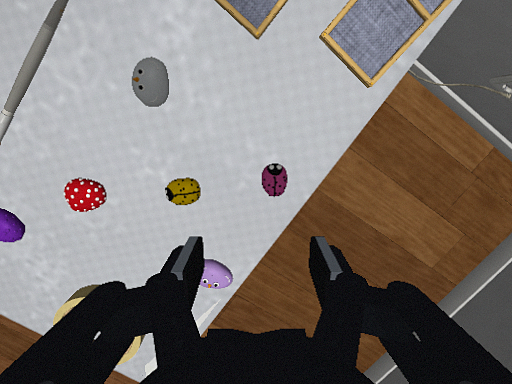

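From this pose the pink ladybird is at (275,180) with its long side along the tool axis. The white chick (152,81), yellow ladybird (183,191) and toadstool (85,194) are also clear.

Run:
```python
from h import *
A=snap('wrist')
for n,c,z in [('lp',(275,180),8),('ly',(183,191),8),('ts',(85,194),9)]:
    print(n,pebble(*A,c,z))
K,d,W=A[1:]
im=A[0];h=cv2.cvtColor(im,cv2.COLOR_BGR2HSV)
print(im[85,155],im[60,200],im[50,120])
c=im[40:125,115:190]; g=cv2.GaussianBlur(c,(5,5),0).max(2); m=(g<170).astype(np.uint8)
print(np.percentile(g,[5,20,50,80]))
_,m=cv2.threshold(g,0,1,cv2.THRESH_BINARY_INV+cv2.THRESH_OTSU)
cs,_=cv2.findContours(m,cv2.RETR_EXTERNAL,cv2.CHAIN_APPROX_NONE);ct=max(cs,key=cv2.contourArea)
p=ray(ct.reshape(-1,2)+[115,40],10,K,d,W)[:,:2].astype(np.float32);print('cw',cv2.fitEllipse(p))
st()
```

```text
lp (654, -1, 127, 23, 32)
ly (588, -60, 45, 26, 34)
ts (510, -117, 48, 33, 41)
[112 113 109] [195 192 190] [191 185 183]
[103. 116. 192. 196.]
cw ((516.7159423828125, 10.335987091064453), (31.70455551147461, 39.765350341796875), 28.75088119506836)
t 3.73 eef [646.9 -20.2 117.7] th 2.169 deg 124.3 j6 -0.73 w 59.6 F [0.6 0.4 0.1]
```

Call:
apply_moves --motion '[4,10,-20,0,0.4,4,9,-25,0,0.4,0,0,-25,0,0.4,0,0,-20,0,0.4,0,0,0,0,0.4]'

```text
time: 4.35
eef_pos: [654.1, 1.8, 20.3]
tool_rot: [-0.002, 0.471, 0.882, -0.002]
wrist_force: [-1.4, -0.6, -0.3]
gripper_width: 59.9
```

Call:
apply_moves --motion '[0,-2,-10,0,0.4,0,0,0,0,0.4,0,0,-4,0,0.2,0,0,0,0,0]'

```text
time: 4.85
eef_pos: [654.7, 0.0, 6.5]
tool_rot: [-0.001, 0.472, 0.882, -0.001]
wrist_force: [-0.3, -0.2, 0.9]
gripper_width: 42.9
```

Call:
apply_moves --motion '[0,-0.5,-1,0,-1,0,0,0,0,-1,0,0,0,0,-1,0,0,0,0,-1,0,0,0,0,-1,0,0,0,0,-1]' --squeeze 30

```text
time: 5.6
eef_pos: [655.0, -0.6, 6.2]
tool_rot: [-0.001, 0.472, 0.882, -0.001]
wrist_force: [0.4, 0.2, 0.4]
gripper_width: 21.4
```

Call:
apply_moves --motion '[0,0,10,0,-1,0,0,20,0,-1,0,0,30,0,-1,0,0,30,0,-1,0,0,0,0,-1]'

```text
time: 6.22
eef_pos: [655.4, -0.6, 104.0]
tool_rot: [0.001, 0.472, 0.882, -0.001]
wrist_force: [0.4, -0.3, -0.5]
gripper_width: 21.4
```

Run:
```python
from h import *
A=snap('wrist');st()
cv2.imwrite('pics/w3.png',cv2.resize(A[0][110:310,110:400],None,fx=2.5,fy=2.5))
```

```text
t 6.28 eef [ 6.548e+02 -5.000e-01  1.026e+02] th 2.159 deg 123.7 j6 -0.69 w 21.2 F [-0.6  0.5 -0.4]
```

View pics/w3.png

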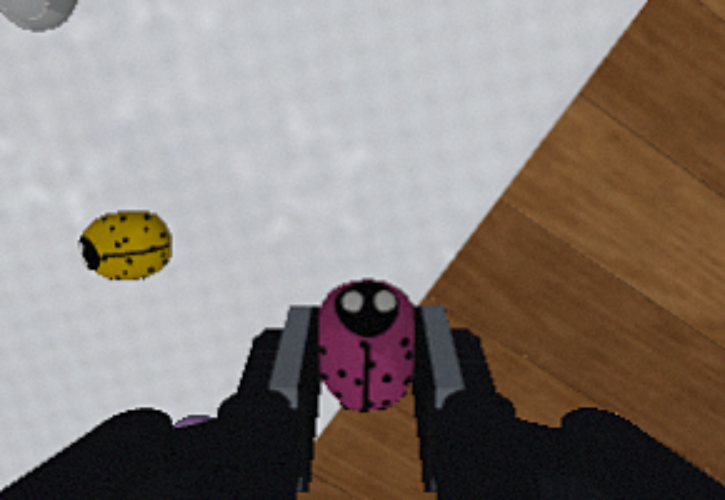

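The pink ladybird is held level between the pads, head end forward. I'm carrying it to the middle compartment of the ladybird tray at about (657,215), turning about -0.70 rad.

Call:
apply_moves --motion '[0,15,0,-0.08,-1,0,25,0,-0.1,-1,1,30,0,-0.1,-1,1,30,0,-0.1,-1,0,30,-10,-0.1,-1,0,30,-15,-0.1,-1,0,25,-15,-0.08,-1,0,10,-10,0,-1,0,0,0,0,-1]'

```text
time: 7.4
eef_pos: [653.0, 199.0, 46.4]
tool_rot: [-0.004, 0.739, 0.674, -0.004]
wrist_force: [-0.1, 0.0, -0.6]
gripper_width: 21.2
```

Run:
```python
from h import *
A=snap('wrist');st()
cv2.imwrite('pics/w4.png',A[0]); np.savez('w4.npz',im=A[0],K=A[1],d=A[2],W=A[3])
```

```text
t 7.45 eef [653.3 198.6  47. ] th 1.478 deg 84.7 j6 0.29 w 21.2 F [ 0.   0.8 -0.8]
```

View pics/w4.png

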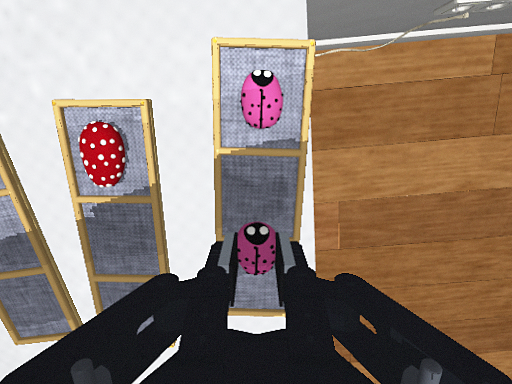

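The ladybird tray fills the view: far outer corners at (212,39) and (315,41), and the lath between sample and middle compartment at row 152. The pebble hangs level over the near part.

Run:
```python
from h import *
f=np.load('w4.npz');K,d,W=f['K'],f['d'],f['W']
p=ray([(212,39),(315,41),(215,152),(306,152)],10,K,d,W)[:,:2];print(p.round(1))
m=(p[0]+p[1])/2;l=(p[2]+p[3])/2;u=(l-m)/np.linalg.norm(l-m);print(np.linalg.norm(l-m),'exp 67.5',np.degrees(np.arctan2(-u[1],-u[0])))
print('centre',m+u*100,'or',l+u*32.5,'third',m+u*165)
p=ray([(54,102),(150,99),(76,200),(157,197)],10,K,d,W)[:,:2];print(p.round(1))
m=(p[0]+p[1])/2;l=(p[2]+p[3])/2;u=(l-m)/np.linalg.norm(l-m);print(np.linalg.norm(l-m),np.degrees(np.arctan2(-u[1],-u[0])),'T centre',m+u*100,l+u*32.5)
```

```text
[[638.  317.6]
 [698.  310.8]
 [630.6 251.5]
 [690.  246. ]]
65.88214287012039 exp 67.5 83.31909397844451
centre [656.32857782 214.84665133] or [656.51679892 216.45352236] third [648.76649382 150.28803544]
[[533.1 292.7]
 [594.7 288.2]
 [528.3 227.3]
 [586.1 224.3]]
64.97148220115434 84.09481986398723 T centre [553.57049478 190.9708575 ] [553.83063494 193.48595777]
```

Call:
apply_moves --motion '[2,8,-4,-0.02,-1,1,8,-6,0,-1,0,0,-10,0,-1,0,0,-6,0,-1,0,0,0,0,-1]'

```text
time: 8.07
eef_pos: [657.3, 213.5, 20.2]
tool_rot: [-0.003, 0.747, 0.665, -0.003]
wrist_force: [-0.5, 0.4, 0.5]
gripper_width: 21.5
```

Call:
apply_moves --motion '[0,1.5,-4,0,-1,0,0,-2,0,-1,0,0,-1,0,-1,0,0,0,0,-1]'

```text
time: 8.57
eef_pos: [657.5, 214.9, 13.1]
tool_rot: [-0.003, 0.747, 0.665, -0.003]
wrist_force: [1.2, 0.2, 0.0]
gripper_width: 21.0
```

Call:
apply_moves --motion '[0,0,-0.8,0,-1,0,0,-0.3,0,-1,0,0,0,0,-1]'

```text
time: 8.95
eef_pos: [657.6, 214.9, 12.2]
tool_rot: [-0.003, 0.747, 0.665, -0.003]
wrist_force: [-0.8, -0.5, 0.0]
gripper_width: 21.5
```

Call:
apply_moves --motion '[0,0,-0.4,0,-1,0,0,0,0,-0.45,0,0,0,0,-0.3,0,0,0,0,-0.2,0,0,10,0,-0.2,0,0,30,0,0.2,0,0,30,0,0.4]'

```text
time: 9.82
eef_pos: [656.6, 214.7, 82.6]
tool_rot: [-0.004, 0.747, 0.665, -0.004]
wrist_force: [-0.2, -0.0, 0.2]
gripper_width: 59.9
```

Run:
```python
from h import *
A=snap('wrist');st()
cv2.imwrite('pics/w5.png',A[0]); np.savez('w5.npz',im=A[0],K=A[1],d=A[2],W=A[3])
```

```text
t 9.88 eef [658.2 215.   87. ] th 1.456 deg 83.4 j6 0.33 w 59.6 F [1.5 0.8 3.1]
```

View pics/w5.png

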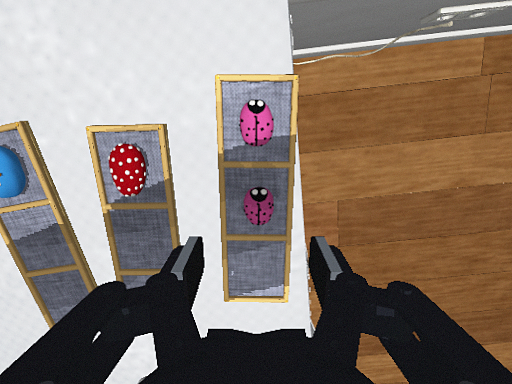

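The pink ladybird lies flat in the middle compartment at (259,205), right way up. Next is the yellow one.

Call:
apply_moves --motion '[-7,-20,0,-0.07,0.2,-7,-30,0,-0.08,0.2,-7,-30,0,-0.08,0.2,-7,-30,0,-0.08,0.2,-7,-30,0,-0.08,0.2,-7,-30,0,-0.08,0.2,-7,-30,0,-0.08,0.2,-7,-30,0,-0.08,0.2,-7,-30,0,-0.07,0.2,-7,-20,-10,0,0.2]'

```text
time: 11.12
eef_pos: [588.1, -71.7, 85.5]
tool_rot: [0.001, 0.933, 0.36, 0.004]
wrist_force: [0.8, 0.2, -0.1]
gripper_width: 51.3
```

Call:
apply_moves --motion '[0,0,-10,0,0.2,0,0,0,0,0.2]'

```text
time: 11.38
eef_pos: [587.5, -72.3, 74.1]
tool_rot: [0.001, 0.933, 0.36, 0.004]
wrist_force: [-0.2, 0.9, -0.3]
gripper_width: 51.4
```

Run:
```python
from h import *
A=snap('wrist');st();K,d,W=A[1:]
c=W.copy();uv=lambda P:cv2.projectPoints(np.array([P],float),*(lambda M:(cv2.Rodrigues(M[:3,:3])[0],M[:3,3]))(np.diag([1,-1,-1,1.])@np.linalg.inv(W)),K,d)[0].ravel()
q=uv((588,-60,8));print(q);print(pebble(*A,q,8,40))
f=np.load('w5.npz');p=ray([(0,209),(45,200),(26,274),(73,267)],10,f['K'],f['d'],f['W'])[:,:2];print(p.round(1))
```

```text
t 11.43 eef [587.7 -72.2  74.5] th 0.738 deg 42.3 j6 0.59 w 51.3 F [ 0.3 -0.3  0.2]
[245.62377648 198.38517005]
(588, -60, 43, 26, 35)
[[435.  236.1]
 [478.2 239.5]
 [433.5 170.7]
 [481.3 173.5]]
```

Call:
apply_moves --motion '[0,6,-18,0,0.2,0,5,-18,0,0.2,0,0,-18,0,0.2,0,0,-4,0,0.2,0,0,0,0,0.2]' --squeeze 30

```text
time: 12.05
eef_pos: [588.7, -58.5, 14.0]
tool_rot: [0.001, 0.932, 0.363, 0.004]
wrist_force: [0.4, -1.0, 0.1]
gripper_width: 51.2
```

Call:
apply_moves --motion '[-0.5,-1.5,-7,0,0,0,0,-1,0,0,0,0,0,0,-1,0,0,0,0,-1,0,0,0,0,-1,0,0,0,0,-1]'

```text
time: 12.8
eef_pos: [588.8, -60.6, 6.9]
tool_rot: [0.002, 0.932, 0.363, 0.005]
wrist_force: [0.4, -0.8, -0.3]
gripper_width: 23.4
```

Call:
apply_moves --motion '[0,0,10,0,-1,0,0,25,0,-1,4,10,20,0.08,-1,7,25,5,0.1,-1,8,30,0,0.1,-1,8,30,0,0.1,-1,8,30,0,0.1,-1,8,30,0,0.1,-1,8,30,0,0.1,-1,6,15,-10,0.03,-1]'

```text
time: 14.05
eef_pos: [648.1, 144.4, 66.1]
tool_rot: [0.002, 0.741, 0.671, 0.008]
wrist_force: [0.4, -0.6, -0.9]
gripper_width: 23.4
```

Call:
apply_moves --motion '[0,0,-10,0,-1,0,0,0,0,-1]'

```text
time: 14.3
eef_pos: [647.4, 144.1, 54.2]
tool_rot: [0.001, 0.742, 0.671, 0.007]
wrist_force: [0.3, -0.4, -0.7]
gripper_width: 23.7
```

Run:
```python
from h import *
st()
```

```text
t 14.3 eef [647.4 144.1  54.2] th 1.47 deg 84.2 j6 0.21 w 23.7 F [ 0.3 -0.4 -0.7]
```

Call:
apply_moves --motion '[1,4,-10,0,-1,0,2,-12,0,-1,0,0,-10,0,-1,0,0,-2,0,-1,0,0,0,0,-1]'

```text
time: 14.92
eef_pos: [648.1, 148.1, 17.3]
tool_rot: [0.001, 0.743, 0.669, 0.007]
wrist_force: [0.3, -0.2, -0.4]
gripper_width: 23.6
```

Call:
apply_moves --motion '[1,2,-2.5,0,-1,0,0,-1,0,-1,0,0,-0.5,0,-1,0,0,-0.2,0,-1,0,0,0,0,-1]'

```text
time: 15.55
eef_pos: [649.6, 150.4, 13.8]
tool_rot: [0.001, 0.743, 0.669, 0.007]
wrist_force: [0.3, -0.1, 0.2]
gripper_width: 23.6
```

Call:
apply_moves --motion '[0,0,-0.9,0,-1,0,0,-0.4,0,-1,0,0,0,0,-1]'

```text
time: 15.92
eef_pos: [649.7, 150.4, 12.7]
tool_rot: [0.001, 0.743, 0.669, 0.007]
wrist_force: [-0.5, -0.4, 0.6]
gripper_width: 23.5
```

Call:
apply_moves --motion '[0,0,-0.2,0,-0.4,0,0,0,0,-0.3,0,0,0,0,-0.2,0,0,10,0,-0.2,0,0,30,0,0.2,0,0,30,0,0.4,-10,-20,10,-0.06,0.4,-14,-27,0,-0.07,0.4,-14,-27,0,-0.07,0.4,-14,-27,0,-0.07,0.4]'

```text
time: 17.18
eef_pos: [594.0, 45.4, 96.2]
tool_rot: [0.002, 0.83, 0.557, 0.007]
wrist_force: [0.7, 0.0, -0.2]
gripper_width: 59.8
```

Call:
apply_moves --motion '[-14,-27,0,-0.08,0.4,-14,-27,0,-0.08,0.4,-14,-27,0,-0.08,0.4,-14,-27,0,-0.07,0.4,-14,-27,0,-0.06,0.4,-12,-20,-10,0,0.4,0,0,-10,0,0.4,0,0,0,0,0.4]'

```text
time: 18.18
eef_pos: [500.6, -120.4, 75.1]
tool_rot: [0.002, 0.926, 0.379, 0.005]
wrist_force: [-0.7, -0.4, 0.1]
gripper_width: 59.7
```

```bash
cat >> h.py <<'E'
def look(P,f=None):
    st(); A=snap('wrist',f); K,d,W=A[1:]
    M=np.diag([1,-1,-1,1.])@np.linalg.inv(W)
    q=cv2.projectPoints(np.array([P],float),cv2.Rodrigues(M[:3,:3])[0],M[:3,3],K,d)[0].ravel()
    print(q.round(),pebble(*A,q,P[2],45))
    return A
E
python3 - <<'E'
from h import *
look((510,-117,9))
E
```

```text
t 18.18 eef [ 500.6 -120.4   75.1] th 0.777 deg 44.5 j6 0.42 w 59.7 F [-0.7 -0.4  0.1]
[261. 198.] (510, -117, 43, 33, 40)
```

Call:
apply_moves --motion '[5,2,-18,0,0.4,4,1,-18,0,0.4,0,0,-18,0,0.4,0,0,-5,0,0.4,0,0,0,0,0.4]'

```text
time: 18.85
eef_pos: [511.4, -114.8, 11.3]
tool_rot: [0.002, 0.925, 0.38, 0.004]
wrist_force: [0.7, 0.7, 0.4]
gripper_width: 59.8
```

Call:
apply_moves --motion '[-1,-1.7,-5,0,0.2,0,0,0,0,0,0,0,0,0,-1,0,0,0,0,-1,0,0,0,0,-1,0,0,0,0,-1]'

```text
time: 19.6
eef_pos: [511.1, -116.8, 7.5]
tool_rot: [0.003, 0.925, 0.38, 0.005]
wrist_force: [-1.4, -0.8, -0.3]
gripper_width: 30.2
```

Call:
apply_moves --motion '[0,0,10,0,-1,0,0,25,0,-1,2,10,20,0.07,-1,4,25,10,0.08,-1,5,30,5,0.09,-1,5,30,0,0.09,-1,5,30,0,0.09,-1,5,30,0,0.09,-1,5,30,0,0.09,-1,5,25,0,0.08,-1]'

```text
time: 20.85
eef_pos: [548.0, 98.2, 86.1]
tool_rot: [0.002, 0.739, 0.674, 0.008]
wrist_force: [-0.7, -0.1, -0.9]
gripper_width: 30.1
```

Call:
apply_moves --motion '[0,20,-10,0,-1,0,0,-10,0,-1,0,0,0,0,-1]'

```text
time: 21.22
eef_pos: [548.2, 120.0, 67.2]
tool_rot: [0.003, 0.738, 0.675, 0.009]
wrist_force: [-0.5, 0.5, -0.8]
gripper_width: 30.1
```

Run:
```python
from h import *
st();A=snap('wrist','w6.png');np.savez('w6.npz',im=A[0],K=A[1],d=A[2],W=A[3])
```

```text
t 21.23 eef [548.2 120.   67.2] th 1.482 deg 84.9 j6 0.18 w 30.1 F [-0.5  0.5 -0.8]
```

View pics/w6.png

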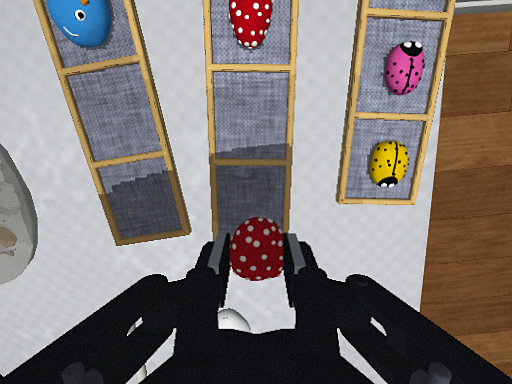

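Both ladybirds lie flat in their compartments at (404,69) and (389,163). The toadstool is held above the near compartment of its tray. The whole empty part of the chick tray is visible, with its near corners at (117,244) and (190,234).

Run:
```python
from h import *
f=np.load('w6.npz');g=lambda c:ray(c,10,f['K'],f['d'],f['W'])[:,:2]
p=g([(210,67),(293,68),(213,161),(291,158)]);a=(p[0]+p[1])/2;b=(p[2]+p[3])/2;u=(b-a)/np.linalg.norm(b-a)
print('T',p.round(1).tolist(),np.linalg.norm(b-a),'ang',np.degrees(np.arctan2(-u[1],-u[0])),'mid',(a+b)/2,'third',b+u*32.5)
p=g([(65,72),(143,58),(92,164),(171,154),(117,244),(190,234)]);a=(p[0]+p[1])/2;b=(p[2]+p[3])/2;e=(p[4]+p[5])/2;u=(e-a)/np.linalg.norm(e-a)
print('C',p.round(1).tolist(),np.linalg.norm(b-a),np.linalg.norm(e-b),'ang',np.degrees(np.arctan2(-u[1],-u[0])),'mid',(a+b)/2,'third',(b+e)/2)
```

```text
T [[527.8, 227.0], [583.5, 221.4], [521.2, 163.4], [578.8, 160.3]] 62.58768182279602 ang 84.82016693399993 mid [552.83768761 193.00836549] third [547.07824927 129.47504346]
C [[429.8, 233.3], [484.1, 236.6], [431.8, 169.8], [491.4, 171.5], [434.6, 103.6], [494.9, 106.7]] 64.52755667907748 65.53807157256641 ang 93.42100728645647 mid [459.27152876 202.79270421] third [463.15191901 137.88032641]
```

Call:
apply_moves --motion '[0,4,-12,0,-1,-1,3,-14,0,-1,0,0,-14,0,-1,0,0,-4,0,-1,0,0,0,0,-1]'

```text
time: 21.9
eef_pos: [547.2, 125.8, 20.3]
tool_rot: [0.003, 0.739, 0.674, 0.009]
wrist_force: [-0.0, 0.5, -0.6]
gripper_width: 30.2
```

Call:
apply_moves --motion '[0,2,-4,0,-1,0,0,-1,0,-1,0,0,-0.5,0,-1,0,0,0,0,-1]'

```text
time: 22.4
eef_pos: [547.7, 128.0, 15.2]
tool_rot: [0.003, 0.739, 0.674, 0.009]
wrist_force: [-0.9, 1.7, -1.7]
gripper_width: 30.1
```

Call:
apply_moves --motion '[0,0,-1.3,0,-1,0,0,-0.6,0,-1,0,0,-0.2,0,-1,0,0,0,0,-1]'

```text
time: 22.9
eef_pos: [547.8, 128.0, 13.2]
tool_rot: [0.004, 0.739, 0.674, 0.009]
wrist_force: [-0.3, 0.2, 0.1]
gripper_width: 30.3
```

Call:
apply_moves --motion '[0,0,-0.2,0,-0.2,0,0,0,0,-0.1,0,0,0,0,0,0,0,10,0,0,0,0,30,0,0.3,-3,-10,25,0.07,0.4,-7,-22,0,0.13,0.4,-7,-22,0,0.13,0.4,-7,-22,0,0.13,0.4,-6,-22,0,0.12,0.4]'

```text
time: 24.15
eef_pos: [517.6, 28.6, 84.6]
tool_rot: [0.003, 0.506, 0.862, 0.011]
wrist_force: [0.7, 0.1, 0.1]
gripper_width: 60.1
```

Call:
apply_moves --motion '[0,-10,-5,0,0.4,0,0,0,0,0.4]'

```text
time: 24.4
eef_pos: [517.9, 17.5, 80.3]
tool_rot: [0.003, 0.508, 0.861, 0.012]
wrist_force: [0.5, 0.4, -0.0]
gripper_width: 59.9
```

Run:
```python
from h import *
A=look((516.5,10.5,10),'w7.png')
```

```text
t 24.4 eef [517.9  17.5  80.3] th 2.075 deg 118.9 j6 -0.63 w 59.9 F [ 0.5  0.4 -0. ]
[248. 212.] (516, 10, 117, 30, 40)
```

View pics/w7.png

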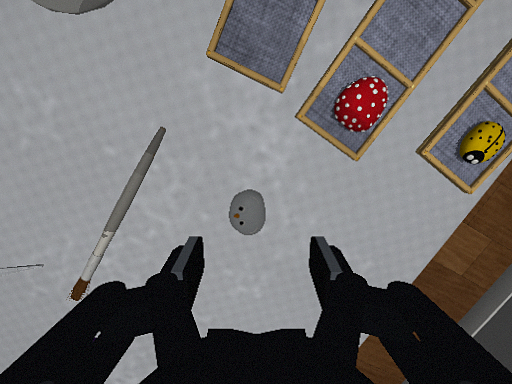

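The toadstool sits inside its compartment at (361,103). The white chick is at (248,212), aligned with the tool, and the brush is well clear at left.

Call:
apply_moves --motion '[-1,-3,-20,0,0.4,-1,-3,-20,0,0.4,0,0,-18,0,0.4,0,0,-5,0,0.3,0,0,0,0,0.2]'

```text
time: 25.08
eef_pos: [517.4, 15.0, 16.5]
tool_rot: [0.004, 0.51, 0.86, 0.012]
wrist_force: [0.6, 0.2, 0.1]
gripper_width: 51.4
```

Call:
apply_moves --motion '[-1,-4,-5,0,0.2,0,-1,-4,0,0.2,0,0,0,0,0.2]'

```text
time: 25.45
eef_pos: [517.0, 9.9, 8.2]
tool_rot: [0.005, 0.51, 0.86, 0.012]
wrist_force: [0.3, -0.3, -0.0]
gripper_width: 51.6
```

Call:
apply_moves --motion '[-0.5,0,-1,0,-1,0,0,0,0,-1,0,0,0,0,-1,0,0,0,0,-1,0,0,0,0,-1]'

```text
time: 26.08
eef_pos: [516.5, 9.9, 7.5]
tool_rot: [0.005, 0.51, 0.86, 0.013]
wrist_force: [0.5, -0.9, -0.1]
gripper_width: 27.9
```

Call:
apply_moves --motion '[0,0,10,0,-1,0,0,25,0,-1,-4,10,20,-0.04,-1,-8,25,10,-0.06,-1,-8,30,5,-0.06,-1,-8,30,0,-0.06,-1,-8,30,0,-0.06,-1,-8,30,0,-0.06,-1,-8,25,-5,-0.06,-1,-4,10,-10,0,-1]'

```text
time: 27.32
eef_pos: [459.8, 204.9, 70.9]
tool_rot: [0.01, 0.676, 0.737, 0.014]
wrist_force: [0.5, 0.9, -1.2]
gripper_width: 27.6
```

Call:
apply_moves --motion '[0,0,-10,0,-1,0,0,0,0,-1]'

```text
time: 27.58
eef_pos: [459.5, 204.3, 59.7]
tool_rot: [0.01, 0.675, 0.738, 0.013]
wrist_force: [0.4, -0.2, -0.0]
gripper_width: 27.4
```

Run:
```python
from h import *
st();A=snap('wrist','w8.png');np.savez('w8.npz',im=A[0],K=A[1],d=A[2],W=A[3])
```

```text
t 27.57 eef [459.5 204.3  59.7] th 1.66 deg 95.1 j6 0.2 w 27.4 F [ 0.4 -0.2 -0. ]
```

View pics/w8.png

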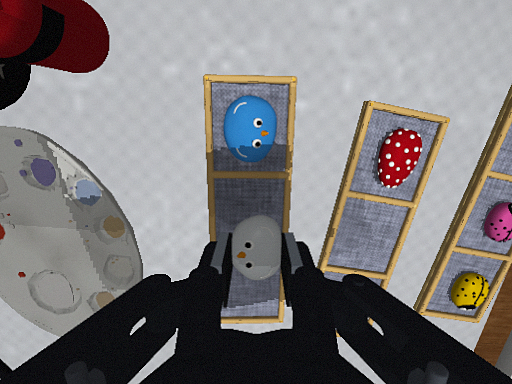

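The white chick hangs level over the middle compartment of the chick tray. The tray's far corners are at (205,76) and (297,78), and the sample lath is at row 176.

Run:
```python
from h import *
f=np.load('w8.npz');g=lambda c:ray(c,10,f['K'],f['d'],f['W'])[:,:2]
p=g([(205,76),(297,78),(209,176),(291,176),(221,321),(283,321)]);a=(p[0]+p[1])/2;b=(p[2]+p[3])/2;e=(p[4]+p[5])/2
u=(e-a)/np.linalg.norm(e-a)
print(p.round(1).tolist(),np.linalg.norm(e-a),np.linalg.norm(b-a),np.degrees(np.arctan2(-u[1],-u[0])),'mid',(a+e)/2,b+u*32.5,'third',(a+e)/2+u*65)
```

```text
[[419.9, 299.1], [479.9, 303.3], [425.0, 232.6], [484.1, 237.2], [439.7, 104.8], [493.5, 107.8]] 195.60141273805397 66.46398000187637 94.90006326309711 mid [458.2302933  203.74435097] [457.31645652 202.50626408] third [463.78246481 138.98191285]
```

Call:
apply_moves --motion '[-1,-1,-12,0,-1,0,0,-14,0,-1,0,0,-8,0,-1,0,0,-3,0,-1,0,0,0,0,-1]'

```text
time: 28.25
eef_pos: [459.2, 201.8, 20.1]
tool_rot: [0.01, 0.676, 0.737, 0.013]
wrist_force: [0.1, 0.8, -0.2]
gripper_width: 27.4
```

Call:
apply_moves --motion '[-1,1,-4,0,-1,0,0,-1,0,-1,0,0,-0.5,0,-1,0,0,0,0,-1]'

```text
time: 28.75
eef_pos: [458.4, 203.1, 14.9]
tool_rot: [0.01, 0.675, 0.737, 0.014]
wrist_force: [-1.2, 0.3, 0.2]
gripper_width: 27.5
```

Call:
apply_moves --motion '[0,0,-1,0,-1,0,0,-0.5,0,-1,0,0,-0.2,0,-1,0,0,0,0,-1]'

```text
time: 29.25
eef_pos: [458.5, 203.1, 13.5]
tool_rot: [0.01, 0.675, 0.737, 0.014]
wrist_force: [-0.5, -0.7, -0.7]
gripper_width: 27.7
```

Call:
apply_moves --motion '[0,0,-0.2,0,-0.25,0,0,0,0,-0.15,0,0,0,0,-0.05,0,0,10,0,-0.05,0,0,30,0,0.3,5,-8,30,-0.06,0.4,15,-24,5,-0.1,0.4,16,-26,0,-0.1,0.4,16,-26,0,-0.1,0.4,16,-26,0,-0.1,0.4]'

```text
time: 30.5
eef_pos: [527.4, 91.4, 95.1]
tool_rot: [0.014, 0.829, 0.56, 0.013]
wrist_force: [-0.1, 0.8, 0.6]
gripper_width: 59.9
```

Call:
apply_moves --motion '[16,-26,0,-0.12,0.4,16,-26,0,-0.12,0.4,16,-26,0,-0.12,0.4,16,-26,0,-0.12,0.4,16,-26,0,-0.12,0.4,16,-26,0,-0.1,0.4,16,-26,0,-0.1,0.4,10,-12,-10,0,0.4,0,0,-5,0,0.4,0,0,0,0,0.4]'

```text
time: 31.75
eef_pos: [652.3, -109.8, 84.8]
tool_rot: [0.018, 0.983, 0.18, 0.007]
wrist_force: [-0.8, -0.2, -0.7]
gripper_width: 59.4
```

Run:
```python
from h import *
A=look((660,-122,9),'w9.png')
```

```text
t 31.75 eef [ 652.3 -109.8   84.8] th 0.363 deg 20.8 j6 0.98 w 59.4 F [-0.8 -0.2 -0.7]
[270. 201.] (661, -123, 17, 32, 41)
```

View pics/w9.png

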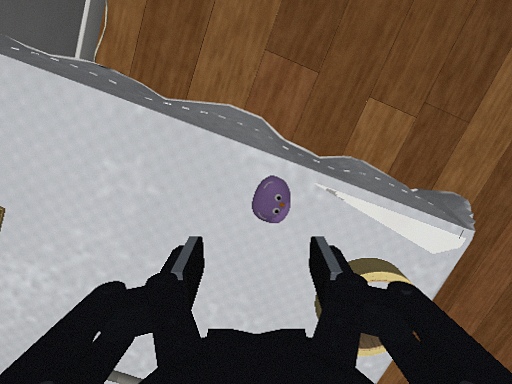

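The lilac chick is at (271,199), aligned with the jaws, and the tape is clear of the right finger.

Call:
apply_moves --motion '[4,-5,-18,-0.03,0.4,4,-6,-20,0,0.4,0,-1,-18,0,0.4,0,0,-8,0,0.3,0,0,0,0,0.2]'

```text
time: 32.42
eef_pos: [659.8, -120.9, 15.4]
tool_rot: [0.018, 0.986, 0.166, 0.006]
wrist_force: [0.3, -0.2, 0.5]
gripper_width: 51.4
```

Call:
apply_moves --motion '[1,-2,-5,0,0.2,0,0,-3,0,0.2,0,0,0,0,-1,0,0,0,0,-1,0,0,0,0,-1,0,0,0,0,-1,0,0,0,0,-1]'

```text
time: 33.3
eef_pos: [661.6, -123.1, 8.6]
tool_rot: [0.019, 0.986, 0.166, 0.007]
wrist_force: [-0.5, 0.1, -0.4]
gripper_width: 29.7
```

Call:
apply_moves --motion '[0,0,10,0,-1,0,0,25,0,-1,-5,8,25,0.07,-1,-12,16,10,0.11,-1,-16,21,5,0.12,-1,-16,21,0,0.12,-1,-16,21,0,0.12,-1,-16,21,0,0.12,-1,-16,21,0,0.12,-1,-16,21,0,0.12,-1]'

```text
time: 34.55
eef_pos: [546.9, 29.7, 92.6]
tool_rot: [0.015, 0.808, 0.589, 0.018]
wrist_force: [0.8, -0.7, -0.7]
gripper_width: 29.3
```

Call:
apply_moves --motion '[-16,21,0,0.12,-1,-16,21,0,0.11,-1,-16,21,0,0.1,-1,-16,21,0,0.06,-1,-10,14,-5,0,-1,0,0,-10,0,-1,0,0,0,0,-1]'

```text
time: 35.42
eef_pos: [471.3, 131.6, 80.7]
tool_rot: [0.013, 0.673, 0.739, 0.023]
wrist_force: [0.1, -0.3, 0.2]
gripper_width: 29.5
```

Run:
```python
from h import *
st()
```

```text
t 35.42 eef [471.3 131.6  80.7] th 1.664 deg 95.3 j6 0.02 w 29.5 F [ 0.1 -0.3  0.2]
```

Call:
apply_moves --motion '[-4,4,-15,0,-1,-3,3,-15,0,-1,0,0,-15,0,-1,0,0,-8,0,-1,0,0,0,0,-1]'

```text
time: 36.05
eef_pos: [467.2, 136.0, 25.7]
tool_rot: [0.014, 0.676, 0.737, 0.023]
wrist_force: [0.4, 0.0, 0.6]
gripper_width: 29.4
```

Run:
```python
from h import *
st();A=snap('wrist','w10.png')
```

```text
t 36.05 eef [467.2 136.   25.7] th 1.657 deg 94.9 j6 0.04 w 29.4 F [0.4 0.  0.6]
```

View pics/w10.png

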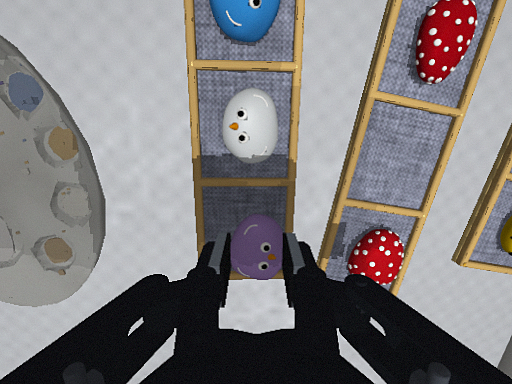

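The white chick (250,125) and toadstool (377,258) lie flat in their compartments. The lilac chick is over its own, 3-4 mm off centre.

Call:
apply_moves --motion '[-3,2.5,-3,0,-1,-0.5,0.5,-3,0,-1,0,0,-1.5,0,-1,0,0,0,0,-1]'

```text
time: 36.6
eef_pos: [464.2, 139.4, 19.0]
tool_rot: [0.015, 0.676, 0.737, 0.024]
wrist_force: [0.3, 1.2, -0.3]
gripper_width: 28.9
```

Call:
apply_moves --motion '[-0.5,0,-3,0,-1,0,0,-0.7,0,-1,0,0,0,0,-1]'

```text
time: 36.98
eef_pos: [463.7, 139.4, 15.2]
tool_rot: [0.015, 0.676, 0.736, 0.024]
wrist_force: [-1.0, 0.9, -1.0]
gripper_width: 29.7
```

Call:
apply_moves --motion '[0,0,-0.6,0,-1,0,0,-0.3,0,-1,0,0,0,0,-1]'

```text
time: 37.35
eef_pos: [463.7, 139.3, 14.3]
tool_rot: [0.015, 0.676, 0.736, 0.024]
wrist_force: [-0.1, 0.4, 0.6]
gripper_width: 29.4
```

Release, lift, and back off for a final look.

Call:
apply_moves --motion '[0,0,-0.2,0,-0.2,0,0,0,0,-0.1,0,0,0,0,0,0,0,10,0,0,0,0,30,0,0.2,0,0,40,0,0.2,5,-15,40,0,0.2,10,-30,30,0,0.2,15,-30,20,0,0.2,15,-30,0,0,0.2]'

```text
time: 38.6
eef_pos: [507.8, 32.8, 194.2]
tool_rot: [0.016, 0.674, 0.738, 0.025]
wrist_force: [0.5, -0.7, -0.2]
gripper_width: 51.3
```

Call:
apply_moves --motion '[15,-30,0,0,0.2,0,0,0,0,0.2,0,0,0,0,0.2]'

```text
time: 38.98
eef_pos: [523.1, 0.5, 196.4]
tool_rot: [0.017, 0.675, 0.737, 0.025]
wrist_force: [-0.5, 0.0, -0.2]
gripper_width: 51.2
```

Run:
```python
from h import *
st();A=snap('wrist','w11.png')
B,K,d,W=snap('top','top2.png')
a=cv2.imread('pics/top1.png'); 
for c in [(347,187),(265,255)]:   # tape, brush: change against first picture
    s=np.s_[c[1]-25:c[1]+25,c[0]-45:c[0]+30]; print(np.abs(a[s].astype(int)-B[s]).mean())
t=A[0][0:330]; cv2.imwrite('pics/fin.png',np.vstack([t,cv2.resize(B[130:270,80:400],(512,224))]))
```

```text
t 38.98 eef [5.231e+02 5.000e-01 1.964e+02] th 1.658 deg 95.0 j6 -0.24 w 51.2 F [-0.5  0.  -0.2]
27.908622222222224
103.12808888888888
```

View pics/fin.png

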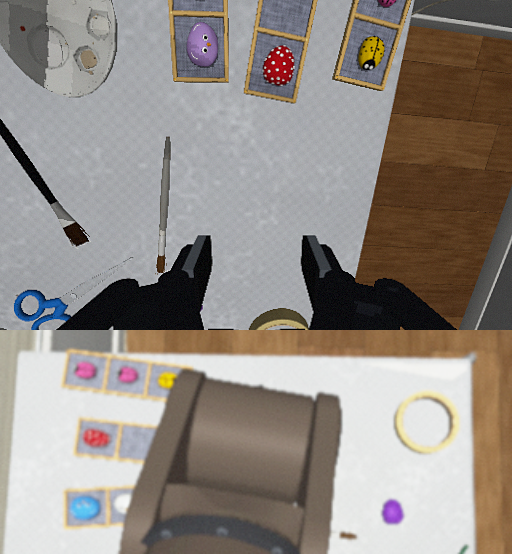

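The last views show lilac chick, toadstool and yellow ladybird flat in their compartments, and pink ladybird and white chick in theirs. The tape and brush look untouched. The arm hides part of the top view, so my top-view difference check for the tape and brush tells nothing.

```bash
python3 -c "
from h import *
print(r.hand_in())"
```

```text
the job is handed in; nothing more can be done
None
```

All five pebbles are in the matching trays, one to a compartment, and the job was handed in at about 39 s of the 96 s allowed.

| Pebble | Tray | Compartment |
|---|---|---|
| Pink ladybird | Ladybird | Middle |
| Yellow ladybird | Ladybird | End |
| Toadstool | Toadstool | End |
| White chick | Chick | Middle |
| Lilac chick | Chick | End |

- **Placing:** I lowered each one to within about 0.5 mm of its expected resting height before letting go. The wrist force read no more than about 3 N throughout, and the contact itself did not show in the force.
- **Final look:** The wrist views after release show all five flat and right way up. I did not touch the purple look-alike.
- **Tape, brush and trays:** By eye they look where they were. The pixel comparison for the tape and brush could not confirm this, because the arm was in the way in the second top view.
- **Odd readings:** The fingers read 3 to 5 mm narrower than the listed pebble widths on every grip, and the tool drifted to about 3° of tilt by the end. Neither had a visible effect on the placing.

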